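# Draw the clogged filter from the carving bench's dust extractor

### The job

One of the two filters in the dust extractor is clogged: the raised red gauge on the machine's deck stands beside that filter's slot, the low green one beside the sound filter. Swing the service flap right up so that it stays open, draw out the clogged filter, leaving the other in its slot, and carry it over to the blue dust tub without disturbing the tub or the other things on the bench. Finish while still holding the filter upright and still over the middle of the tub, just clear above its rim, ready to be brushed off.

Things in the scene. Friction and masses are not known exactly. Their poses are not given: they have to be found in the camera images.
- extractor: Green benchtop dust extractor, fixed to the bench. Origin: on the bench, straight below the centre of its top opening; x points from its intake grille to its fan end, y across, z up. Body from x -105 to +175 mm and y -136 to +102 mm; deck 145 mm above the bench. The opening in the deck (x -75 to +75, y -96 to +96 mm) is covered by the flap. Under it two filters stand in guide slots, plates across x: the front one at x = -30, the rear one at x = +30 mm, both at y = 0.
- flap (a joint): Angle of the flap: 0 shut flat on the deck, grows as it is lifted, stop at 2.0 rad. Hinge line along the extractor's y at x = +78, z = 148 mm in its frame; the flap (160 mm long, 206 mm wide, 6 mm thick, 0.15 kg) reaches from there towards -x. A friction hinge (0.25 N m): it stays wherever it is left. It may start slightly ajar.
- flap_hinge (a point): Middle of the hinge line of the flap, 148 mm above the bench. Its axes turn with the flap (y along the hinge; with the flap shut, parallel to the extractor's).
- flap_handle (a point): Centre of the flap's black bow handle: 150 mm from the hinge line, 16 mm above the flap's upper face. The bow is 50 mm wide along y, 10 mm thick along x, 28 mm tall above the flap, with an opening 34 mm wide and 18 mm high under its bar; 5 mm of flap lies before it. Axes turn with the flap.
- front_filter: Filter cassette in the front slot: steel mesh in a grey frame with a yellow tab, 0.15 to 0.31 kg. Origin: centre of its underside, 10 mm above the bench while in its slot. Plate 20 mm thick (x), 190 mm wide (y), 100 mm tall (z); on its top centre a solid tab 10 mm thick (x), 40 mm wide (y), from 100 to 130 mm above the origin. In its slot it is guided with 1.5 mm of play and lifts straight up; the tab's top lies 5 mm below the deck, with free space on all its sides.
- rear_filter: Filter cassette in the rear slot: the same shape and sizes and mass range as the front one, with pale paper pleats in a white frame and a blue tab.
- red_gauge: Clogging gauge that has popped up: round red plunger 18 mm across, 24 mm tall, on the deck strip at y = -119 mm of the extractor, at x = -30 mm (beside the front filter) or +30 mm (beside the rear filter): this filter is clogged. Origin: its foot, on the deck.
- green_gauge: Clogging gauge that has not tripped: round green plunger 18 mm across, 9 mm tall, at the other of these two places, beside the sound filter. Origin: its foot, on the deck.
- tub: Blue open square dust tub, 240 x 240 mm outside, 90 mm tall, walls 6 mm, 0.9 kg, loose on the bench with a few wood offcuts in it. Origin: centre of its underside, z up.
- carving: Bystander: small turned dark-wood finial, 52 mm across, 100 mm tall, standing. Origin: centre of its foot.
- mallet: Bystander: wooden carver's mallet, head 70 x 120 x 66 mm, round handle along its -x to 210 mm from the origin. Origin: underside of the head.
- gouge: Bystander: carving gouge 220 mm long lying along its x, 24 mm high; origin at the end of the handle, on the bench.
- brush: Bystander: bench brush 245 mm long lying along its x on its black bristles, 40 mm high; origin near its middle, on the bench.

How it is judged:
On the way, in this order (a step that is already met when the one before it is completed fails the run):
1. the flap is swung up and stands open (beyond 1.2 rad) (value of joint flap above 1.2 rad), for 0.2 s.
2. the clogged filter, gripped by the fingers, is drawn up clear of the deck (((x of red_gauge in the frame of extractor below 0 m and z of front_filter in the frame of extractor above 0.145 m and contact force between the fingers and front_filter above 1 N) or (x of red_gauge in the frame of extractor above 0 m and z of rear_filter in the frame of extractor above 0.145 m and contact force between the fingers and rear_filter above 1 N))), for 0.2 s.
At the end, for the whole second after the job is handed in: The clogged filter is gripped, upright (0.25 rad), still, touching only the fingers, within 50 mm of the tub's centre from above, lower edge 5 to 120 mm above its rim. Other filter within 20 mm, tub within 30 mm of their starts; flap open beyond 1.2 rad (value of joint flap above 1.2 rad and angle between tub's own z axis and vertical below 0.1 rad and distance of tub from where it was at the start of the episode below 0.03 m and ((x of red_gauge in the frame of extractor below 0 m and z of front_filter in the frame of tub between 0.095 and 0.21 m and horizontal distance between front_filter and tub below 0.05 m and angle between front_filter's own z axis and vertical below 0.25 rad and contact force between the fingers and front_filter above 1 N and contact force between front_filter and tub below 0.1 N and contact force between front_filter and extractor below 0.1 N and linear speed of front_filter below 0.05 m/s and distance of rear_filter from where it was at the start of the episode below 0.02 m) or (x of red_gauge in the frame of extractor above 0 m and z of rear_filter in the frame of tub between 0.095 and 0.21 m and horizontal distance between rear_filter and tub below 0.05 m and angle between rear_filter's own z axis and vertical below 0.25 rad and contact force between the fingers and rear_filter above 1 N and contact force between rear_filter and tub below 0.1 N and contact force between rear_filter and extractor below 0.1 N and linear speed of rear_filter below 0.05 m/s and distance of front_filter from where it was at the start of the episode below 0.02 m))); the arm keeps its last pose, push and grip.
It fails at once if the sound filter is pulled from its seat (moved over 20 mm) ((x of red_gauge in the frame of extractor below 0 m and distance of rear_filter from where it was at the start of the episode above 0.02 m) or (x of red_gauge in the frame of extractor above 0 m and distance of front_filter from where it was at the start of the episode above 0.02 m)).
It fails at once if the dust tub is shoved over 30 mm (distance of tub from where it was at the start of the episode above 0.03 m).
It fails at once if the finial, mallet, gouge or brush is moved over 30 mm (distance of any of carving, mallet, gouge, brush from where it was at the start of the episode above 0.03 m).
It fails at once if the finial is knocked over (angle between carving's own z axis and vertical above 0.5 rad).
It also fails if it takes over 67 s, if anything falls off the work surface, if the arm or the gripper's body presses on something with over 40 N, if the wrist force passes 120 N, or if a joint passes its speed limit or range.

### The arm

A 6-joint arm with a two-finger parallel gripper is mounted at the origin on the work surface. World frame = base frame: x ahead of the robot, y to its left, z up, the work surface at z = 0. Lengths are in m, angles in rad, forces in N, time in s.
With the tool pointing down it reaches from about 0.3 to 0.85 m from the base axis. Payload 4.2 kg.
Tool frame: the origin (TCP) lies at the very end of the fingers, on their centre line; the grasp point (between the pads) lies 19 mm behind it; z points along the fingers, y is the line along which they close (so a half turn about z gives the same grasp; the last joint's range is limited). The gripper opens to 91 mm and grips with 3 to 60 N. Pads are 32 mm wide; open, the fingers measure 118 mm over their backs; the gripper's body (76 mm by 178 mm) begins 60 mm behind the grasp point.
Start: joints at [1.117, 0.32, 1.565, -0, 1.257, -0.02], TCP at [0.242, 0.522, 0.214] pointing down, gripper open.
Joint ranges: [-3.11, 3.11], [-0.84, 2.01], [0.21, 2.61], [-1.34, 4.49], [0.05, 2.63], [-2.56, 2.56]. Speed limits (rad/s): [2.57, 2.57, 3.14, 3.14, 3.14, 3.14].

### API

Orientations are given as a 3x3 rotation matrix whose columns are the frame's x, y, z axes.
In Python, from plant import bot, optics gives the robot as it stands.
- The arm moves only by the shell command python3 -m pendant 'ROWS'. ROWS is JSON, one flat list of numbers, 7 for each row, row after row: the turn, a rotation vector about the tool's x, y, z in degrees, then the shift along the tool's x, y, z in mm, then the closure in counts, from 0 (fully open) to 255 (shut). A call has 1 to 8 rows; each row is the pose to reach, as a shift and turn from the pose commanded when the call began, along the tool's axes at that moment; what a row does not reach only later rows make up. A row lasts 1/10 s, in which the tool goes at most 50 mm and 8.59 degrees, less where a joint would pass 70% of its speed; a pose out of reach is approached as far as the arm can. A call with a gripper value outside its range is refused whole. The fingers move at their own pace and stop on an object; the grip force is fixed at half the most. Time passes only in rows, so rows that repeat a pose let the fingers close. It gives the time, the measured TCP pose, the force, the opening and the grip force at its end, in the units of the state.
- bot.observe(): the state, without advancing time (a new reading comes with each control period).
- optics.read_camera(name): name is "scene" or "side" or "wrist"; returns the picture (420x560x3 uint8, red, green, blue); there is no depth.
- optics.camera_params(name): a dict with "camera_matrix" (3x3 intrinsics, pixels), "R" (3x3) and "t" (3): a world point X has camera coordinates R X + t. Camera axes: x right, y down, z forward; pixel columns grow to the right and rows downward; lengths in m; the calibration is good to about 2 mm. A picture is of the moment at which its call begins: read the wrist's pose just before it. camera_params takes no time and is no camera call; for the wrist camera it gives the pose at the moment of the call.
- bot.hand_in(): hands the job in; it is judged then, once.
The state is a dict: "time": time; "q": joint angles; "qvel": joint speeds; "joint_efforts": joint torques, N m; "position": TCP position; "orientation": TCP orientation; "ft_force": force on the tool from outside, world axes, zero at the start; "ft_torque": the same for the moment, N m; "grip_width": finger opening in m; "finger_force": force on a finger pad.
Only numpy, scipy, OpenCV 4.12 (cv2) and the standard library are available. Lean on these libraries where they do the work, as an engineer would, in place of code of your own. Each camera call takes 0.05 s, during which the arm holds its last target. There are 200 camera calls.

## Working session

There is one attempt and no reset: what is moved stays moved. The work goes in short steps, Python scripts to look and compute and a shell command to move; the robot and the scene stay as the last step left them, time stands still between calls to the robot, and variables do not carry over. Pictures are saved under pics/ and viewed, at most 10 in all, crops included, and the job is handed in when it is done.

```bash
mkdir -p pics && python3 - <<'E'
from plant import bot, optics
import cv2,numpy as np
for n in ["scene","side"]:
    im=optics.read_camera(n); cv2.imwrite(f"pics/{n}0.png",cv2.resize(im[:,:,::-1],(800,600),interpolation=cv2.INTER_CUBIC))
    p=optics.camera_params(n); print(n,np.round(p["camera_matrix"],1).tolist(),np.round(p["R"],3).tolist(),np.round(p["t"],3))
s=bot.observe(); print(s["time"],s["position"],np.round(s["orientation"],3).tolist(),s["grip_width"])
E
```

```text
scene [[412.1, 0.0, 284.3], [0.0, 412.1, 212.2], [0.0, 0.0, 1.0]] [[-0.177, 0.984, -0.007], [0.814, 0.143, -0.563], [-0.553, -0.106, -0.827]] [ 0.186 -0.403  1.251]
side [[448.5, 0.0, 278.0], [0.0, 448.5, 204.2], [0.0, 0.0, 1.0]] [[0.996, -0.086, -0.013], [-0.064, -0.634, -0.771], [0.058, 0.769, -0.637]] [-0.605  0.083  1.266]
0.1 [0.24150547 0.52132933 0.21319503] [[-0.907, 0.42, -0.001], [0.42, 0.907, -0.001], [0.0, -0.002, -1.0]] 0.09128872525829101
```

View pics/scene0.png

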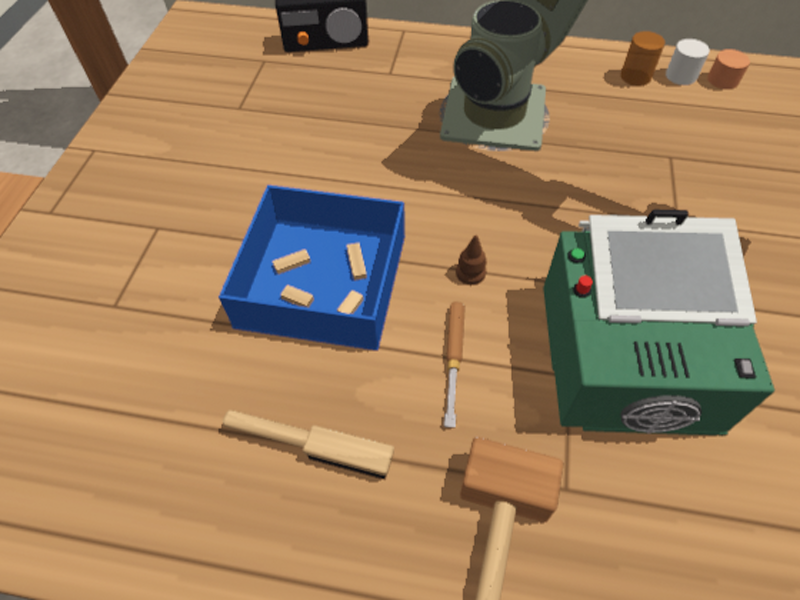

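View pics/side0.png

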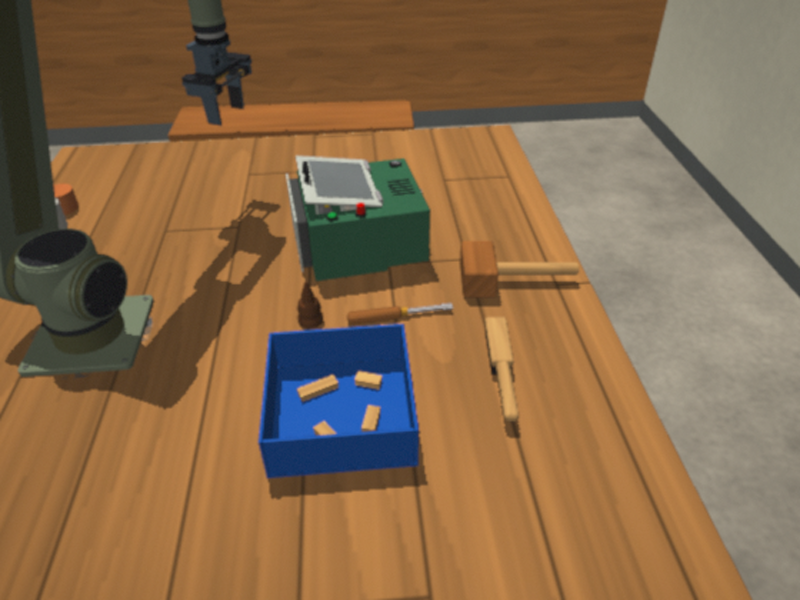

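Scene view: extractor at the left of the robot, with its handle toward the robot. The red gauge (585,283) is farther from the robot than the green one (577,254), so the rear filter is clogged. Next I'll measure positions from pixels.

```bash
cat > h.py <<'E'
from plant import bot, optics
import numpy as np, cv2
def ray(n,uv,z,s=560/800,P=None):
    p=P or optics.camera_params(n); K,R,t=map(np.array,(p["camera_matrix"],p["R"],p["t"]))
    d=R.T@np.linalg.inv(K)@np.array([uv[0]*s,uv[1]*s,1.]); c=-R.T@t
    return c+d*(z-c[2])/d[2]
E
python3 - <<'E'
from h import *
np.set_printoptions(precision=4,suppress=True)
W=[];L=[]
for n,uv,l in [("scene",(562,234),(-.105,-.136,.145)),("scene",(583,388),(.175,-.136,.145)),("scene",(772,388),(.175,.102,.145)),("scene",(585,282),(.03,-.119,.169)),("scene",(577,252),(-.03,-.119,.154)),
 ("side",(360,206),(.03,-.119,.169)),("side",(332,214),(-.03,-.119,.154)),("side",(429,206),(.175,-.136,.145)),("side",(409,160),(.175,.102,.145))]:
    w=ray(n,uv,l[2]); W.append(w[:2]);L.append(l[:2])
W=np.array(W);L=np.array(L)
a=W-W.mean(0);b=L-L.mean(0)
th=np.arctan2((b[:,0]*a[:,1]-b[:,1]*a[:,0]).sum(),(a*b).sum())
R=np.array([[np.cos(th),-np.sin(th)],[np.sin(th),np.cos(th)]])
o=W.mean(0)-R@L.mean(0); print("ext",o,"yaw",th,np.degrees(th)); print((W-(L@R.T+o))*1000)
print("handle scene",ray("scene",(668,212),.2),"side",ray("side",(306,172),.2))
p=[ray("scene",u,.09)[:2] for u in [(268,187),(405,203),(382,316),(222,297)]]; print("tub scene",np.array(p),np.mean(p,0))
p=[ray("side",u,.09)[:2] for u in [(270,332),(405,325),(418,435),(262,446)]]; print("tub side",np.array(p),np.mean(p,0))
print("carv",ray("scene",(471,278),0),ray("side",(311,322),0))
E
```

```text
ext [0.5051 0.2661] yaw 0.1407178972646053 8.062541615217395
[[ 27.7498  10.0726]
 [ -0.6642   4.1531]
 [ -7.8495  -2.058 ]
 [ -1.2988   2.9598]
 [ -5.4975   3.1575]
 [ -5.6557  -8.7717]
 [ -4.1235  -0.7154]
 [ -7.2614  10.9967]
 [  4.6007 -19.7948]]
handle scene [0.4322 0.2606 0.2   ] side [0.4376 0.24   0.2   ]
tub scene [[ 0.377  -0.3605]
 [ 0.3739 -0.1231]
 [ 0.601  -0.1159]
 [ 0.6092 -0.3577]] [ 0.4903 -0.2393]
tub side [[ 0.3717 -0.1292]
 [ 0.6105 -0.1348]
 [ 0.6068 -0.3774]
 [ 0.3763 -0.3754]] [ 0.4913 -0.2542]
carv [0.4421 0.0032 0.    ] [ 0.4329 -0.0095  0.    ]
```

```bash
python3 - <<'E'
from h import *
a=optics.read_camera("scene")[:,:,::-1]; b=optics.read_camera("side")[:,:,::-1]
A=cv2.resize(a[135:235,395:535],None,fx=4,fy=4,interpolation=cv2.INTER_CUBIC)[:300]
B=cv2.resize(b[95:170,190:330],None,fx=4,fy=4,interpolation=cv2.INTER_CUBIC)
cv2.imwrite("pics/c1.png",np.vstack([A,B]))
E
```

```text
(no output)
```

View pics/c1.png

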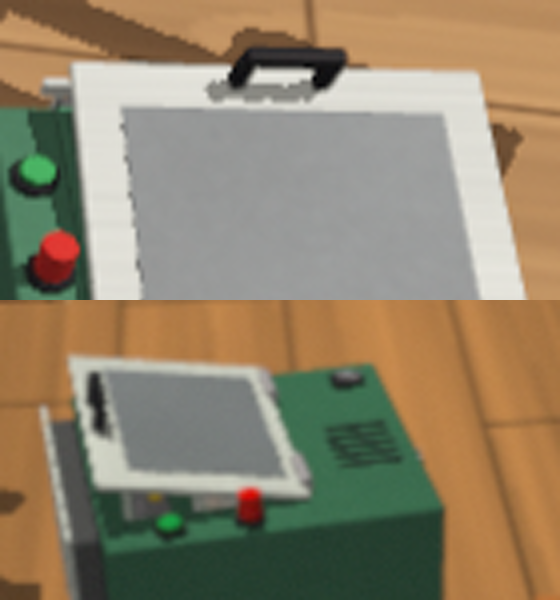

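Crop: the flap stands ajar. The scene part shows gauges at (40,168) and (60,246) and flap tip corners at (73,63) and (478,73). The side part shows the flap corners at (70,358), (100,487) and (308,495). I'll fit the pose and flap angle jointly.

```bash
python3 - <<'E'
from h import *
from scipy.optimize import least_squares
np.set_printoptions(precision=4,suppress=True)
a=lambda u,v:(395+u/4,135+v/4); b=lambda u,v:(190+u/4,95+(v-300)/4); s=lambda u,v:(u*.7,v*.7)
D=[("scene",a(40,168),'b',(-.03,-.119,.154)),("scene",a(60,246),'b',(.03,-.119,.169)),
("scene",s(583,388),'b',(.175,-.136,.145)),("scene",s(772,388),'b',(.175,.102,.145)),
("side",b(170,520),'b',(-.03,-.119,.154)),("side",b(250,492),'b',(.03,-.119,.169)),("side",b(442,510),'b',(.175,-.136,.145)),("side",b(373,367),'b',(.175,.102,.145)),
("scene",a(73,63),'f',(-.16,-.103,.003)),("scene",a(478,73),'f',(-.16,.103,.003)),("side",b(70,358),'f',(-.16,.103,.003)),("side",b(98,485),'f',(-.16,-.103,.003)),("side",b(308,493),'f',(0,-.103,.003)),
("scene",a(294,50),'f',(-.15,0,.031))]
P={n:optics.camera_params(n) for n in("scene","side")}
def pt(x,k,l):
    X,Y,th,f=x; l=np.array(l)
    if k=='f': l=np.array([.078+l[0]*np.cos(f)+l[2]*np.sin(f), l[1], .148-l[0]*np.sin(f)+l[2]*np.cos(f)])
    c,S=np.cos(th),np.sin(th); return np.array([X+c*l[0]-S*l[1],Y+S*l[0]+c*l[1],l[2]])
def res(x):
    r=[]
    for n,uv,k,l in D:
        p=P[n];c=np.array(p["R"])@pt(x,k,l)+p["t"]; q=np.array(p["camera_matrix"])@c; r+=list(q[:2]/q[2]-uv)
    return np.array(r)
o=least_squares(res,[.505,.266,.14,.2],loss="soft_l1"); print(o.x,np.degrees(o.x[2])); print(res(o.x).reshape(-1,2))
for f in (o.x[3],.6,1.0,1.4,1.7):
    x=[*o.x[:3],f]; print(f,"handle",pt(x,'f',(-.15,0,.019)),"tip under",pt(x,'f',(-.16,0,-.003)))
print("rear tab top",pt(o.x,'b',(.03,0,.14)))
E
```

```text
[0.5009 0.2695 0.138  0.1774] 7.907669583219536
[[-0.9389 -0.216 ]
 [-0.2852 -0.4004]
 [-0.6686 -2.0419]
 [ 3.414   2.481 ]
 [-0.2527 -0.9718]
 [-0.2799 -1.0237]
 [ 1.0544 -1.9165]
 [-0.1198 -2.8332]
 [-1.3995 -0.1115]
 [-0.6765 -0.0647]
 [-0.7901 -1.1643]
 [-0.5119 -0.3096]
 [ 0.5355 -0.9253]
 [ 0.2683  1.0385]]
0.17743290836309739 handle [0.4352 0.2604 0.1932] tip under [0.4216 0.2585 0.1733]
0.6 handle [0.4661 0.2647 0.2484] tip under [0.4456 0.2619 0.2359]
1.0 handle [0.5137 0.2713 0.2845] tip under [0.49  0.268 0.281]
1.4 handle [0.5714 0.2793 0.299 ] tip under [0.5482 0.2761 0.3052]
1.7 handle [0.6159 0.2855 0.2943] tip under [0.5956 0.2827 0.3071]
rear tab top [0.5306 0.2737 0.14  ]
```

```bash
cat >> h.py <<'E'
from scipy.spatial.transform import Rotation as Ro
EX=np.array([.5009,.2695]); TH=.138; EZ=Ro.from_euler('z',TH).as_matrix()
def tool(tau=0,yaw=TH):   # tool y along extractor y, z down, tilted back by tau (tip toward robot)
    R=Ro.from_euler('z',yaw).as_matrix()
    z=np.array([-np.sin(tau),0,-np.cos(tau)]); y=np.array([0,1.,0]); return R@np.column_stack([np.cross(y,z),y,z])
def ew(l): return np.array([*EX,0])+EZ@np.array(l)
def handle(f,l=(-.15,0,.019)): return ew([.078+l[0]*np.cos(f)+l[2]*np.sin(f),l[1],.148-l[0]*np.sin(f)+l[2]*np.cos(f)])
def row(p,R,s=None):
    s=s or bot.observe(); R0=np.array(s["orientation"])
    return np.round(np.r_[np.degrees(Ro.from_matrix(R0.T@R).as_rotvec()),1000*R0.T@(np.array(p)-s["position"])],1).tolist()
E
python3 - <<'E'
from h import *
h=handle(.177); print(h,row(h+[0,0,.06],tool()),row(h+[0,0,-.003],tool()))
E
```

```text
[0.43521943 0.2603781  0.19311474] [-0.1, -0.0, -32.8, -285.5, -155.6, -39.5] [-0.1, -0.0, -32.8, -285.5, -155.5, 23.5]
```

```bash
python3 -m pendant '[0,0,-33,-285,-155,-39,0, 0,0,-33,-285,-155,-39,0, 0,0,-33,-285,-155,-39,0, 0,0,-33,-285,-155,-39,0, 0,0,-33,-285,-155,-39,0, 0,0,-33,-285,-155,-39,0, 0,0,-33,-285,-155,-39,0, 0,0,-33,-285,-155,-39,0]' && python3 - <<'E'
from h import *
print(row(handle(.177)+[0,0,-.003],tool()))
im=optics.read_camera("wrist"); cv2.imwrite("pics/w1.png",im[:,:,::-1]); p=optics.camera_params("wrist")
P=p
c=np.array(p["R"])@handle(.177,(-.15,0,.03))+p["t"]; q=np.array(p["camera_matrix"])@c; print(q[:2]/q[2])
E
```

```text
time: 1.0
position: [0.4378, 0.2579, 0.2536]
orientation: [[-0.991, -0.136, 0.002], [-0.136, 0.991, -0.001], [-0.002, -0.001, -1.0]]
ft_force: [-0.7, 0.4, -0.1]
grip_width: 0.0912
finger_force: 0.0
[-0.1, 0.1, -0.1, 2.4, 2.9, 63.4]
[288.50089513 230.44816099]
```

View pics/w1.png

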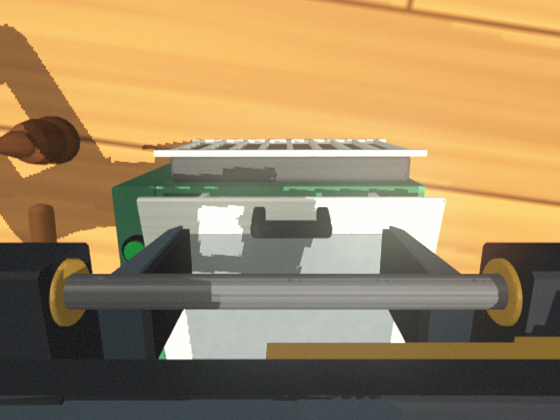

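Wrist view: the handle bar is at about (291,222) against a predicted (288,230), so the fit holds and the fingers straddle it. Descend and grip.

```bash
python3 -m pendant '[0,0,0,2,3,45,0, 0,0,0,2,3,63,0, 0,0,0,2,3,63,255, 0,0,0,2,3,63,255, 0,0,0,2,3,63,255, 0,0,0,2,3,63,255,0,0,0,2,3,63,255,0,0,0,2,3,63,255]' && python3 - <<'E'
from h import *
for f in np.linspace(.177,1.0,9)[1:]:
    t=.3*(f-.177); R=tool(t); print([round(v) for v in row(handle(f)+.003*R[:,2],R)])
E
```

```text
time: 1.85
position: [0.4335, 0.2606, 0.1903]
orientation: [[-0.99, -0.143, 0.002], [-0.143, 0.99, -0.008], [-0.001, -0.008, -1.0]]
ft_force: [3.6, -11.5, 0.6]
grip_width: 0.049
finger_force: 30.0
[0, 2, 0, -7, -1, -14]
[0, 4, 0, -14, -1, -28]
[0, 5, 0, -22, -1, -42]
[0, 7, 0, -32, -1, -54]
[0, 9, 0, -42, -1, -65]
[0, 11, 0, -54, -1, -75]
[0, 12, 0, -67, -2, -84]
[0, 14, 0, -80, -2, -91]
```

```bash
python3 -m pendant '[0,2,0,-7,-2,-14,255, 0,4,0,-14,-3,-28,255, 0,5,0,-22,-3,-42,255, 0,7,0,-32,-3,-54,255, 0,9,0,-42,-3,-65,255, 0,11,0,-54,-3,-75,255, 0,12,0,-67,-4,-84,255, 0,14,0,-80,-4,-91,255]' && python3 - <<'E'
from h import *
s=bot.observe();print(s["q"])
for f in np.linspace(1.0,1.7,9)[1:]:
    t=.3*(f-.177); R=tool(t); print([round(v) for v in row(handle(f)+.003*R[:,2],R)])
E
```

```text
time: 2.65
position: [0.5124, 0.2714, 0.2803]
orientation: [[-0.96, -0.141, -0.242], [-0.137, 0.99, -0.035], [0.245, 0.0, -0.97]]
ft_force: [-1.1, 0.6, -8.0]
grip_width: 0.0497
finger_force: 30.0
[ 0.42728605  0.42910314  1.25613687  0.06956809  1.69374015 -1.28518891]
[0, 2, 0, -11, 0, -9]
[0, 3, 0, -22, 0, -16]
[0, 4, 0, -34, 0, -22]
[0, 6, 0, -46, 0, -27]
[0, 8, 0, -58, 0, -31]
[0, 9, 0, -71, -1, -34]
[0, 10, 0, -84, -1, -36]
[0, 12, 0, -97, -1, -36]
```

```bash
python3 -m pendant '[0,2,0,-11,0,-9,255, 0,3,0,-22,0,-16,255, 0,4,0,-34,0,-22,255, 0,6,0,-46,0,-27,255, 0,8,0,-58,0,-31,255, 0,9,0,-71,-1,-34,255, 0,10,0,-84,-1,-36,255, 0,12,0,-97,-1,-36,255]' && python3 - <<'E'
from h import *
im=optics.read_camera("side"); cv2.imwrite("pics/s2.png",cv2.resize(im[40:220,120:360,::-1],None,fx=2.5,fy=2.5,interpolation=cv2.INTER_CUBIC))
E
```

```text
time: 3.45
position: [0.6133, 0.2854, 0.2914]
orientation: [[-0.887, -0.142, -0.44], [-0.128, 0.99, -0.063], [0.444, 0.0, -0.896]]
ft_force: [-5.6, 0.9, -3.9]
grip_width: 0.0498
finger_force: 30.2
```

View pics/s2.png

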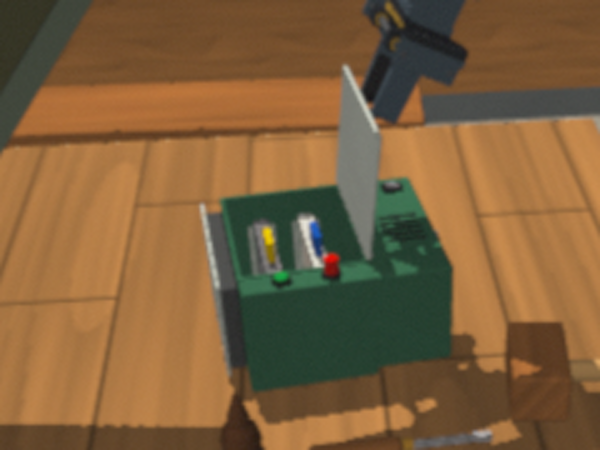

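Side view: flap open at about 1.65 rad, red gauge beside the white/blue (rear) filter. I'll push it a bit farther, release and back off.

```bash
python3 - <<'E'
from h import *
s=bot.observe()
for f in (1.75,1.8,1.85):
    R=tool(.46); print([round(v) for v in row(handle(f)+.003*R[:,2],R)])
R=tool(.46); p=handle(1.85); 
for q in (p-.06*R[:,2],p-.06*R[:,2]+[0,0,.1]): print([round(v) for v in row(q,R)])
E
```

```text
[0, 0, 0, -6, 0, -2]
[0, 0, 0, -13, 0, -3]
[0, 0, 0, -21, 0, -4]
[0, 0, 0, -21, 0, -67]
[0, 0, 0, 23, 0, -156]
```

```bash
python3 -m pendant '[0,0,0,-7,0,-2,255, 0,0,0,-14,0,-3,255, 0,0,0,-21,0,-4,255, 0,0,0,-21,0,-4,0, 0,0,0,-21,0,-4,0, 0,0,0,-21,0,-4,0, 0,0,0,-21,0,-35,0, 0,0,0,-21,0,-67,0]' && python3 - <<'E'
from h import *
R=tool(0); p=ew([.03,0,.14])
for z in (.40,.26): print([round(v) for v in row([p[0],p[1],z],R)])
print([round(v) for v in row(handle(1.85)-.06*tool(.46)[:,2]+[0,0,.1],tool(.2))])
E
```

```text
time: 4.3
position: [0.6586, 0.2908, 0.3414]
orientation: [[-0.889, -0.141, -0.435], [-0.127, 0.99, -0.062], [0.439, 0.0, -0.898]]
ft_force: [1.2, 1.4, 1.5]
grip_width: 0.0865
finger_force: 0.0
[0, -26, 0, 142, 1, 4]
[0, -26, 0, 80, 1, 130]
[0, -15, 0, 39, 1, -91]
```

```bash
python3 -m pendant '[0,-4,0,20,1,-45,0, 0,-10,0,39,1,-85,0, 0,-18,0,80,1,-50,0, 0,-26,0,120,1,-15,0, 0,-26,0,142,1,4,0, 0,-26,0,142,1,4,0, 0,-26,0,142,1,4,0]' && python3 - <<'E'
from h import *
for n,nm in(("side","s3"),("wrist","w3")):
    P=optics.camera_params(n); im=optics.read_camera(n)
    for l in ((.03,.02,.14),(.03,-.02,.14),(.03,-.119,.169)):
        q=np.array(P["camera_matrix"])@(np.array(P["R"])@ew(l)+P["t"]); print(n,l,np.round(q[:2]/q[2],1))
    if n=="wrist": a=im
    else: b=cv2.resize(im[80:180,190:330],(560,400),interpolation=cv2.INTER_CUBIC)
cv2.imwrite("pics/w3.png",cv2.resize(np.vstack([a,b])[:,:,::-1],None,fx=.73,fy=.73))
R=tool(0);p=ew([.03,0,.14])
for z in (.26,.115): print([round(v) for v in row([p[0],p[1],z],R)])
E
```

```text
time: 5.0
position: [0.5212, 0.2705, 0.3959]
orientation: [[-0.99, -0.143, -0.01], [-0.143, 0.99, -0.004], [0.01, -0.003, -1.0]]
ft_force: [-0.0, -0.1, -0.3]
grip_width: 0.091
finger_force: 0.0
side (0.03, 0.02, 0.14) [244.9 127.4]
side (0.03, -0.02, 0.14) [247.  133.7]
side (0.03, -0.119, 0.169) [252.2 142. ]
wrist (0.03, 0.02, 0.14) [304.7 181.9]
wrist (0.03, -0.02, 0.14) [270.1 181.7]
wrist (0.03, -0.119, 0.169) [177.5 185.8]
[0, 0, 0, -2, 0, 140]
[0, 0, 0, -2, 0, 285]
```

View pics/w3.png

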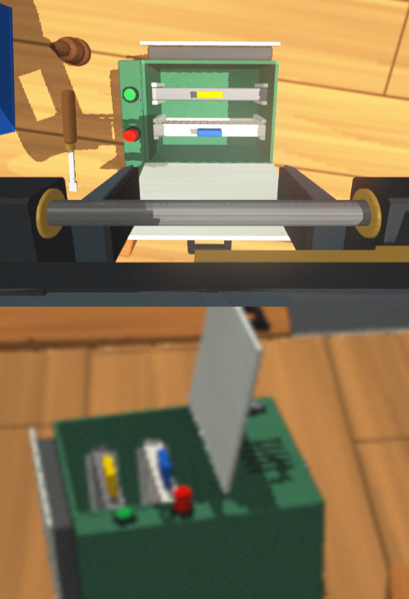

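Wrist view: blue tab at about (286,180) full-scale against a predicted (287,182); the red gauge also matches. The flap leans back, clear. Descend and grip.

```bash
python3 -m pendant '[0,0,0,-2,0,50,0, 0,0,0,-7,0,100,0, 0,0,0,-7,0,150,0, 0,0,0,-7,0,190,0, 0,0,0,-7,0,225,0, 0,0,0,-7,0,255,0, 0,0,0,-7,0,255,0]' && python3 - <<'E'
from h import *
R=tool(0);p=ew([.03,0,.14]); print(row([p[0]-.001,p[1],.115],R))
E
```

```text
time: 5.8
position: [0.5389, 0.2748, 0.1397]
orientation: [[-0.99, -0.141, -0.004], [-0.141, 0.99, -0.002], [0.005, -0.001, -1.0]]
ft_force: [-0.2, -0.4, -0.6]
grip_width: 0.0913
finger_force: 0.0
[-0.1, -0.3, 0.2, 9.3, 0.2, 24.8]
```

```bash
python3 -m pendant '[0,0,0,9,0,0,0, 0,0,0,9,0,12,0, 0,0,0,9,0,25,0, 0,0,0,9,0,25,255, 0,0,0,9,0,25,255, 0,0,0,9,0,25,255, 0,0,0,9,0,25,255, 0,0,0,9,0,25,255]' && python3 -m pendant '[0,0,0,0,0,0,255,0,0,0,0,0,0,255]' && python3 - <<'E'
from h import *
R=tool(0);p=ew([.03,0,.14]); print(row([p[0],p[1],.115],R))
E
```

```text
time: 6.6
position: [0.53, 0.274, 0.1187]
orientation: [[-0.99, -0.141, 0.002], [-0.141, 0.99, 0.001], [-0.002, 0.001, -1.0]]
ft_force: [0.7, -0.4, -0.0]
grip_width: 0.0542
finger_force: 0.0
time: 6.8
position: [0.5299, 0.2739, 0.1184]
orientation: [[-0.99, -0.141, 0.001], [-0.141, 0.99, 0.001], [-0.001, 0.001, -1.0]]
ft_force: [0.5, -0.9, 0.0]
grip_width: 0.0398
finger_force: 30.0
[0.0, 0.1, 0.2, -0.7, -0.4, 3.4]
```

```bash
python3 -m pendant '[0,0,0,0,0,-10,255, 0,0,0,0,0,-30,255, 0,0,0,0,0,-55,255, 0,0,0,0,0,-80,255, 0,0,0,0,0,-110,255, 0,0,0,0,0,-140,255, 0,0,0,0,0,-170,255, 0,0,0,0,0,-195,255]' && python3 -m pendant '[0,0,0,0,0,-20,255, 0,0,0,0,0,-20,255,0,0,0,0,0,-20,255,0,0,0,0,0,-20,255]' && python3 - <<'E'
from h import *
im=optics.read_camera("side"); cv2.imwrite("pics/s4.png",im[:,:,::-1])
s=bot.observe(); print(s["q"])
for yaw in (0,.138,-.2): print(row([.491,-.247,.33],tool(0,yaw)),row([.491,-.247,.25],tool(0,yaw)))
E
```

```text
time: 7.6
position: [0.5294, 0.2737, 0.3153]
orientation: [[-0.99, -0.141, 0.001], [-0.141, 0.99, 0.001], [-0.002, 0.001, -1.0]]
ft_force: [0.4, 0.6, -1.6]
grip_width: 0.0399
finger_force: 30.0
time: 8.0
position: [0.5289, 0.2734, 0.3314]
orientation: [[-0.99, -0.141, -0.002], [-0.141, 0.99, -0.001], [0.003, -0.0, -1.0]]
ft_force: [-0.3, -0.2, -3.0]
grip_width: 0.0397
finger_force: 30.0
[ 4.57640647e-01  3.09196346e-01  1.28978934e+00  3.59987914e-04
  1.54518068e+00 -1.25493012e+00]
[-0.0, -0.1, 8.1, 111.1, -509.9, 1.9] [-0.0, -0.1, 8.1, 110.9, -509.8, 81.9]
[-0.0, -0.1, 0.2, 111.1, -509.9, 1.9] [-0.0, -0.1, 0.2, 110.9, -509.8, 81.9]
[-0.1, -0.1, 19.6, 111.1, -509.9, 1.9] [-0.1, -0.1, 19.6, 110.9, -509.8, 81.9]
```

View pics/s4.png

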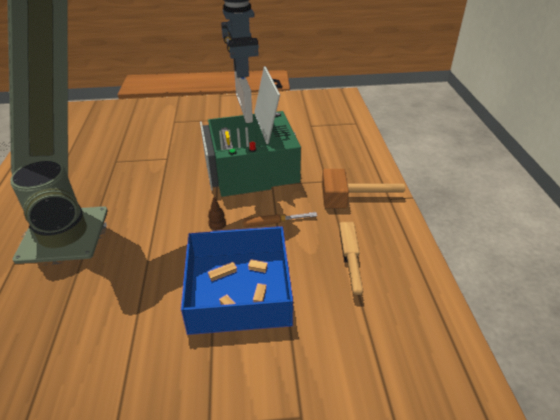

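Side view: the filter is drawn out at about (245,95) and the yellow one is still seated. Carrying it to the tub now.

```bash
python3 -m pendant '[0,0,1,2,-12,0,255, 0,0,2,8,-38,0,255, 0,0,4,16,-72,0,255, 0,0,6,24,-110,0,255, 0,0,8,33,-150,0,255, 0,0,10,42,-190,0,255, 0,0,12,50,-230,0,255, 0,0,14,59,-270,0,255]' && python3 - <<'E'
from h import *
print(row([.491,-.247,.33],tool(0,-.2)))
E
```

```text
time: 8.85
position: [0.5083, -0.0042, 0.3326]
orientation: [[-0.995, 0.105, -0.0], [0.105, 0.995, 0.0], [0.0, 0.0, -1.0]]
ft_force: [1.1, 0.6, -3.1]
grip_width: 0.04
finger_force: 30.0
[0.0, -0.0, 5.5, -8.2, -243.3, 2.5]
```

```bash
python3 -m pendant '[0,0,1,-1,-40,0,255, 0,0,2,-3,-80,0,255, 0,0,3,-4,-120,0,255, 0,0,4,-6,-160,0,255, 0,0,5,-7,-195,0,255, 0,0,5,-8,-225,0,255, 0,0,5,-8,-240,0,255, 0,0,5,-8,-243,0,255]' && python3 - <<'E'
from h import *
print(row([.491,-.247,.25],tool(0,-.2)))
E
```

```text
time: 9.65
position: [0.4916, -0.2458, 0.3322]
orientation: [[-0.981, 0.191, -0.001], [0.191, 0.981, 0.001], [0.001, 0.001, -1.0]]
ft_force: [0.2, 1.4, -2.8]
grip_width: 0.0393
finger_force: 30.0
[0.1, -0.0, 0.4, 0.3, -1.4, 82.2]
```

```bash
python3 -m pendant '[0,0,0,0,0,15,255, 0,0,0,0,0,40,255, 0,0,0,0,0,65,255, 0,0,0,0,0,78,255, 0,0,0,0,0,82,255, 0,0,0,0,0,82,255, 0,0,0,0,0,82,255, 0,0,0,0,0,82,255]' && python3 -m pendant '[0,0,0,0,0,0,255,0,0,0,0,0,0,255,0,0,0,0,0,0,255,0,0,0,0,0,0,255]' && python3 - <<'E'
from h import *
a=optics.read_camera("scene")[:,:,::-1]; b=optics.read_camera("side")[:,:,::-1]
cv2.imwrite("pics/f.png",cv2.resize(np.hstack([a[100:300,120:],b[40:240,100:420]]),None,fx=1.05,fy=1.05))
E
```

```text
time: 10.45
position: [0.4931, -0.2443, 0.252]
orientation: [[-0.982, 0.188, 0.003], [0.188, 0.982, -0.0], [-0.003, 0.0, -1.0]]
ft_force: [-1.1, -0.4, -2.9]
grip_width: 0.0399
finger_force: 30.0
time: 10.85
position: [0.4925, -0.2444, 0.2509]
orientation: [[-0.982, 0.189, 0.001], [0.189, 0.982, 0.001], [-0.001, 0.001, -1.0]]
ft_force: [-0.0, 0.4, -2.9]
grip_width: 0.0396
finger_force: 30.0
```

View pics/f.png

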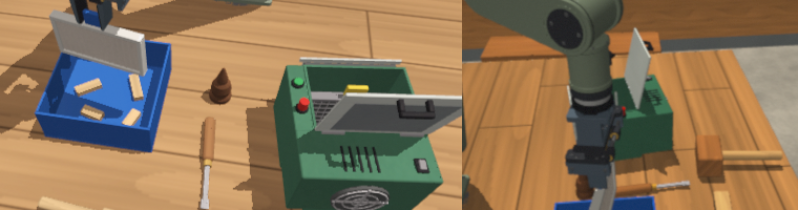

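The filter hangs upright over the tub at about (100,45) in the picture. The flap is open, the other filter is seated and the bystanders are in place. Handing in.

```bash
python3 -c "
from plant import bot
print(bot.hand_in())"
```

```text
the job is handed in; nothing more can be done
None
```

I handed the job in at about 11 s: the flap is open, and the clogged rear filter is gripped upright and still over the middle of the tub, about 50 mm above its rim. The front filter is still in its slot and nothing else looks disturbed in the last pictures; the hand-in gave no verdict.

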